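# Lay out a cabinet-door frame dry in two sash clamps

## Robot

A 7-joint arm with a two-finger parallel gripper is mounted at the origin on the work surface. World frame = base frame: x ahead of the robot, y to its left, z up, the work surface at z = 0. Lengths are in mm, angles in rad, forces in N, time in s.
With the tool pointing down it reaches from about 400 to 875 mm from the base axis. Payload 4.4 kg.
Tool frame: the origin (TCP) lies between the finger pads; the fingertips stand 11 mm ahead of it and the grasp point (between the pads) lies 8 mm behind it; y points along the fingers, x is the direction in which the jaws open and shut, and the axes are right-handed (so a half turn about y gives the same grasp; the last joint's range is limited). The gripper opens to 85 mm and grips with 20 to 120 N. Pads are 22 mm wide; open, the fingers measure 114 mm over their backs; the gripper's body (76 mm by 85 mm) begins 54 mm behind the grasp point. The pads swing forward as they close: fully open they stand 13 mm farther back than shut.
Start: joints at [-1.367, 0.628, 0.038, 1.517, -0.027, 0.996, -0.02], TCP at [173.226, 626.507, 242.313] pointing down, gripper open.
Joint ranges: [-3.06, 3.06], [-0.37, 2.12], [-1.25, 1.32], [0.18, 2.47], [-1.1, 4.24], [0.23, 1.98], [-2.94, 2.94]. Speed limits (rad/s): [2.57, 2.57, 3.14, 3.14, 3.14, 3.14, 3.14].

## Interface

Orientations are given as [roll, pitch, yaw] about the fixed x, y, z axes, in that order (R = Rz(yaw) Ry(pitch) Rx(roll)).
In Python, from cell import * gives the robot as it stands.
- The arm moves only by the shell command python3 -m jog 'ROWS'. ROWS is JSON, a list of rows, each an object of numbers: "x", "y", "z": the shift along the tool's x, y, z in mm; "ax", "ay", "az": the turn, a rotation vector about the tool's x, y, z in rad; "grip": the finger opening in mm, from 0 to 85.4. In form: [{"x": .., "y": .., "z": .., "ax": .., "ay": .., "az": .., "grip": ..}, ...]. A call has 1 to 5 rows; each row is the pose to reach, as a shift and turn from the pose commanded when the call began, along the tool's axes at that moment; what a row does not reach only later rows make up. A row lasts 1/10 s, in which the tool goes at most 50 mm and 8.59 degrees, less where a joint would pass 70% of its speed; a pose out of reach is approached as far as the arm can. A call with a gripper value outside its range is refused whole. The fingers move at their own pace and stop on an object; the grip force is fixed at half the most. Time passes only in rows, so rows that repeat a pose let the fingers close. It gives the time, the measured TCP pose, the force and the opening at its end, in the units of the state.
- read_state(): the state, without advancing time (a new reading comes with each control period).
- get_image(name): name is "scene" or "top"; returns a dict with "color" (480x640x3 uint8, red, green, blue), "vfov" (degrees; the focal length in pixels is half the picture's height over the tangent of half this angle, whatever the lens; pixels are square), "cx", "cy" (the principal point, pixels), "k1" (the pictures are not rectified: a ray, as slopes to the right and down, at radius r is drawn at 1 + k1 r^2 times it, then the intrinsics apply), "camera_from_world" (4x4, takes a point from world to camera coordinates). Camera axes: x right, y down, z forward; pixel columns grow to the right and rows downward; lengths in mm; the calibration is good to about 2 mm. A picture is of the moment at which its call begins. There is no depth.
- finish_job(): hands the job in, once; it reports no verdict.
The state is a dict: "clock": time; "qpos": joint angles; "qd": joint speeds; "tau": joint torques, N m; "eef_pos": TCP position; "tool_rot": TCP orientation; "force": force on the tool from outside, world axes, zero at the start; "torque": the same for the moment, N m; "width": finger opening in mm.
Only numpy, scipy, OpenCV 4.12 (cv2) and the standard library are available. Lean on these libraries where they do the work, as an engineer would, in place of code of your own. Each camera call takes 0.05 s, during which the arm holds its last target.

## Task

Lay the four parts of the little cabinet door out flat on the two sash clamps, ready for gluing: the hinge stile across both bars next to the fixed heads on the robot's side, the lock stile across both bars next to the screw jaws, both centred between the clamps, and the two rails between the stiles, each lengthwise along the middle of a bar with about the same small gap at both ends - the wide bottom rail on the heavy green clamp, the narrow top rail on the light orange one. The top rail is still in the slatted parts rack and has to be drawn out through its open front. Leave the glue bottle and the block plane where they are.

Things in the scene. Friction and masses are not known exactly. Their poses are not given: they have to be found in the camera images.
- hinge_stile_c (a point): Hinge stile: loose flat wooden bar, 250 mm long (x axis) by 40 wide (y) by 22 thick (z up), about 155 g, with two round dark hinge-cup bores of 27 mm on its upper face, 70 mm either side of the middle; same either way round. Starts flat on the bench, away from the clamps. Point: the bar's centre, 11 mm above its underside.
- lock_stile_c (a point): Lock stile: loose flat wooden bar of the same size as the hinge stile (250 x 40 x 22 mm, x along its length, z up, 155 g), with one round brass-ringed lock hole of 25 mm in the middle of its upper face; the same either way round. Starts flat on the bench, away from the clamps. Point: the centre of the bar, 11 mm above its underside.
- bottom_rail_c (a point): Bottom rail of the door: the wide short wooden bar, 130 mm long (x) by 55 mm wide (y) by 22 mm thick (z up), 110 g, plain; the same either way round. Starts flat on the bench, away from the clamps. Point: its centre, 11 mm above its underside.
- top_rail_c (a point): Top rail: narrow short wooden bar, 130 mm long (x) by 40 wide (y) by 22 thick (z up), 80 g, plain, same either way round. Starts flat on the bench in the inner bay (nearest the clamps) of the slatted rack, about 50 to 70 mm of it sticking straight out of the open front on the robot's side. Point: its centre, 11 mm above its underside.
- heavy_clamp: Heavy sash clamp, fixed, jaws up: dark steel bar 40 mm wide, green heads; left or right of the other clamp. Origin on the bench under mid-opening; x along the bar from fixed head (robot side) to screw jaw, z up. Bar top flat, 30 mm over the bench, free between the jaws. Jaw faces at x = -123 and +123 mm, jaws 48 mm wide, 72 mm high; screw and tommy bar reach x = 300 mm, 76 mm high.
- light_clamp: Light sash clamp, fixed to the bench, jaws up: pale aluminium box bar 30 mm wide with orange heads 38 mm wide. Same layout, heights, axes and 246 mm opening as the heavy clamp; it lies parallel to it, level with it jaw for jaw, 180 mm away from bar centre to bar centre.
- rack: Low wooden parts rack, fixed: three bays, no floor (parts lie on the bench), roof slats 34 to 44 mm above the bench (offcuts on the outer bays reach 56 mm), back closed, front open. Origin on the bench amid the inner bay; x points to the rack's back, open front at x = -80 mm, back wall at +80 mm, z up. Inner bay 72 mm wide (y -36 to +36), 34 high; other bays on its -y side.
- glue_c (a point): White glue bottle with a blue band and a red nozzle, standing upright, loose, 58 mm across and 145 mm tall; leave it alone. Point: on its axis, 70 mm above its base.
- plane_c (a point): Block plane, loose, 160 mm long (x) by 48 mm wide and about 65 mm high, steel with a wooden front knob; leave it alone. Point: 20 mm above the middle of its sole.

How it is judged (in metres and radians):
At the end, for the whole second after the job is handed in: Stiles flat on both bars, square (0.12 rad), centred (20 mm), centre lines 94 +-13 mm from mid-opening: hinge at fixed heads, lock at screw jaws; bottom rail on heavy, top rail on light bar, flat, within 12 mm of bar line, 18 mm of mid-opening, 0.12 rad; all released, at rest (x of hinge_stile_c in the frame of heavy_clamp between -0.107 and -0.081 m and (y of hinge_stile_c in the frame of heavy_clamp between 0.07 and 0.11 m or y of hinge_stile_c in the frame of heavy_clamp between -0.11 and -0.07 m) and x of hinge_stile_c in the frame of light_clamp between -0.107 and -0.081 m and (y of hinge_stile_c in the frame of light_clamp between 0.07 and 0.11 m or y of hinge_stile_c in the frame of light_clamp between -0.11 and -0.07 m) and z of hinge_stile_c in the frame of heavy_clamp between 0.036 and 0.046 m and angle between each of hinge_stile_c, lock_stile_c, bottom_rail_c, top_rail_c's own z axis and vertical below 0.08 rad and angle between the y axis of each of hinge_stile_c, lock_stile_c and the x axis of heavy_clamp, either way round below 0.12 rad and x of lock_stile_c in the frame of heavy_clamp between 0.081 and 0.107 m and (y of lock_stile_c in the frame of heavy_clamp between 0.07 and 0.11 m or y of lock_stile_c in the frame of heavy_clamp between -0.11 and -0.07 m) and x of lock_stile_c in the frame of light_clamp between 0.081 and 0.107 m and (y of lock_stile_c in the frame of light_clamp between 0.07 and 0.11 m or y of lock_stile_c in the frame of light_clamp between -0.11 and -0.07 m) and z of lock_stile_c in the frame of heavy_clamp between 0.036 and 0.046 m and x of bottom_rail_c in the frame of heavy_clamp between -0.018 and 0.018 m and y of bottom_rail_c in the frame of heavy_clamp between -0.012 and 0.012 m and z of bottom_rail_c in the frame of heavy_clamp between 0.036 and 0.046 m and angle between the x axis of bottom_rail_c and the x axis of heavy_clamp, either way round below 0.12 rad and x of top_rail_c in the frame of light_clamp between -0.018 and 0.018 m and y of top_rail_c in the frame of light_clamp between -0.012 and 0.012 m and z of top_rail_c in the frame of light_clamp between 0.036 and 0.046 m and angle between the x axis of top_rail_c and the x axis of light_clamp, either way round below 0.12 rad and linear speed of each of hinge_stile, lock_stile, bottom_rail, top_rail below 0.02 m/s); the robot touches nothing.
It fails at once if the glue bottle is knocked over or pushed away by more than 40 mm (angle between glue_c's own z axis and vertical above 0.6 rad or distance of glue_c from where it was at the start of the episode above 0.04 m).
It fails at once if the block plane is pushed away by more than 40 mm (distance of plane_c from where it was at the start of the episode above 0.04 m).
It also fails if it takes over 122 s, if anything falls off the work surface, if the arm or the gripper's body presses on something with over 40 N, if the wrist force passes 120 N, or if a joint passes its speed limit or range.

## Working session

There is one attempt and no reset: what is moved stays moved. The work goes in short steps, Python scripts to look and compute and a shell command to move; the robot and the scene stay as the last step left them, time stands still between calls to the robot, and variables do not carry over. Pictures are saved under pics/ and viewed, and the job is handed in when it is done.

```bash
ls; mkdir -p pics
python3 - <<'E'
from cell import *
import cv2
s=read_state();print({k:s[k] for k in('clock','eef_pos','tool_rot','force','width')})
for n in('scene','top'):
    d=get_image(n);cv2.imwrite(f'pics/{n}0.png',cv2.cvtColor(d['color'],cv2.COLOR_RGB2BGR))
    print(n,d['vfov'],d['cx'],d['cy'],d['k1'],d['camera_from_world'])
E
```

```text
pics
{'clock': 0.0, 'eef_pos': array([173.06913826, 625.92811385, 241.39668329]), 'tool_rot': array([-1.57081896,  0.00185742,  1.3009538 ]), 'force': array([0.15043685, 0.49544836, 0.23766821]), 'width': 85.41823010850207}
scene 57.071793506266026 325.1704932279905 242.40770478044084 -0.09254538611541273 [[ 6.46894591e-01  7.62350410e-01 -1.86879894e-02 -4.10142015e+02]
 [ 4.00698694e-01 -3.60660331e-01 -8.42237901e-01 -1.67321861e+02]
 [-6.48820426e-01  5.37350890e-01 -5.38782031e-01  1.67232002e+03]
 [ 0.00000000e+00  0.00000000e+00  0.00000000e+00  1.00000000e+00]]
top 51.06265809433712 321.5103884337535 236.52083521527936 0.027436136356690993 [[ 6.53722996e-03 -9.99933948e-01  9.45325507e-03  3.15746184e+01]
 [-9.98281472e-01 -7.07638140e-03 -5.81723904e-02  6.02543975e+02]
 [ 5.82354429e-02 -9.05672310e-03 -9.98261794e-01  1.45334586e+03]
 [ 0.00000000e+00  0.00000000e+00  0.00000000e+00  1.00000000e+00]]
```

View pics/top0.png

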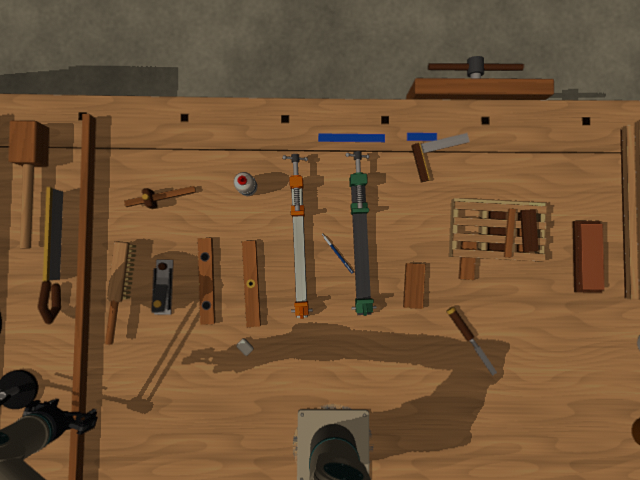

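View pics/scene0.png

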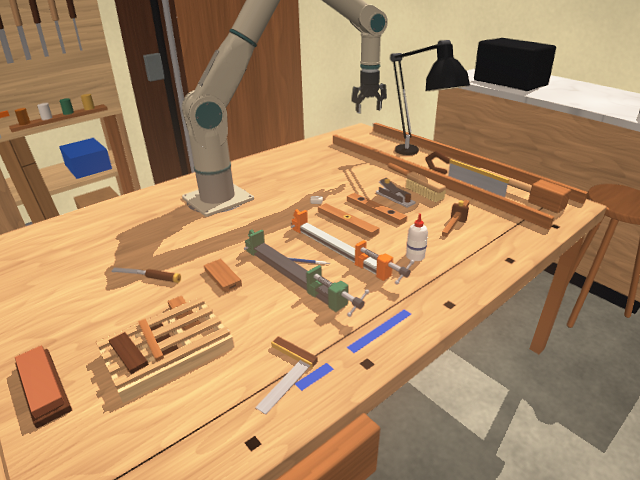

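```bash
cat > h.py <<'E'
from cell import *
import cv2, numpy as np
from scipy.optimize import least_squares
def cam(d):
    f=d['color'].shape[0]/2/np.tan(np.radians(d['vfov'])/2)
    return f,d['cx'],d['cy'],d['k1'],np.array(d['camera_from_world'])
def proj(d,P):
    f,cx,cy,k1,T=cam(d);P=np.atleast_2d(P).astype(float)
    c=P@T[:3,:3].T+T[:3,3];s=c[:,:2]/c[:,2:]
    s=s*(1+k1*(s**2).sum(1,keepdims=True))
    return s*f+[cx,cy]
def unproj(d,uv,z):
    f,cx,cy,k1,T=cam(d)
    out=[]
    for u in np.atleast_2d(uv):
        w=(np.array(u)-[cx,cy])/f;s=w.copy()
        for _ in range(20): s=w/(1+k1*(s@s))
        R=T[:3,:3];o=-R.T@T[:3,3];r=R.T@np.array([s[0],s[1],1])
        out.append((o+r*(z-o[2])/r[2])[:2])
    return np.array(out)
def crop(d,x0,y0,x1,y1,k,fn,draw=()):
    im=cv2.cvtColor(d['color'],cv2.COLOR_RGB2BGR)[y0:y1,x0:x1]
    im=cv2.resize(im,None,fx=k,fy=k,interpolation=cv2.INTER_CUBIC)
    for pts,col in draw:
        q=((np.array(pts)-[x0,y0]+.5)*k).astype(int)
        cv2.polylines(im,[q.reshape(-1,1,2)],True,col,1)
    cv2.imwrite(fn,im)
def box(c,yaw,L,W,z):
    ex=np.array([np.cos(yaw),np.sin(yaw)]);ey=np.array([-ex[1],ex[0]])
    return np.array([[*(np.array(c[:2])+a*L/2*ex+b*W/2*ey),z] for a,b in((-1,-1),(1,-1),(1,1),(-1,1))])
E
python3 - <<'E'
from h import *
d=get_image('top')
crop(d,140,220,280,340,5,'pics/a1.png')
crop(d,270,140,430,330,3,'pics/a2.png')
crop(d,390,180,560,320,4,'pics/a3.png')
E
```

```text
(no output)
```

View pics/a1.png

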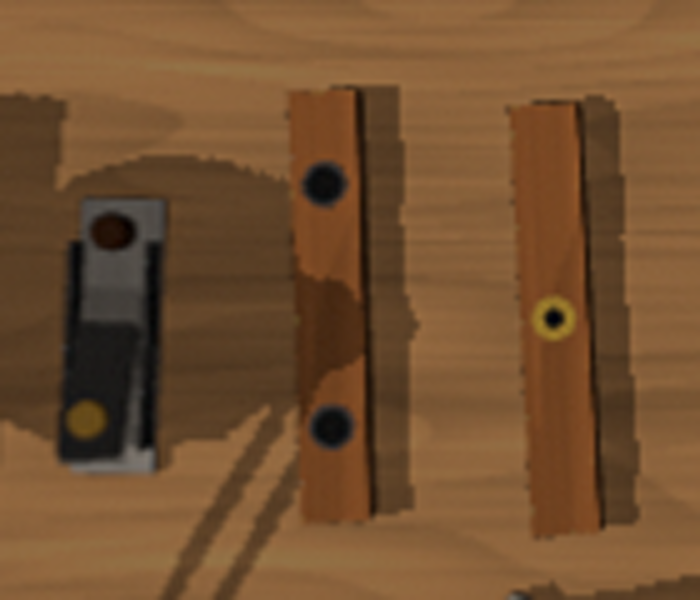

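View pics/a2.png

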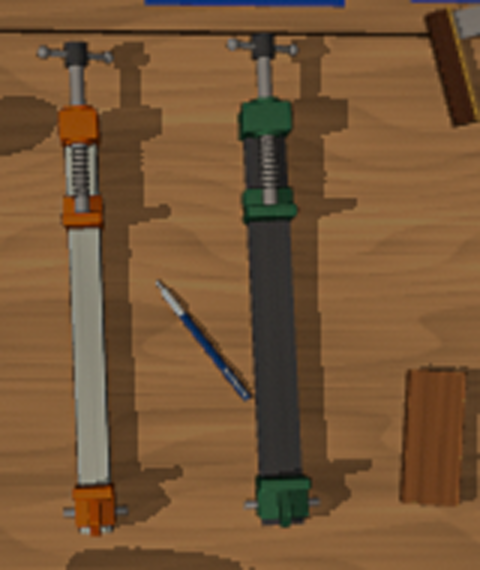

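View pics/a3.png

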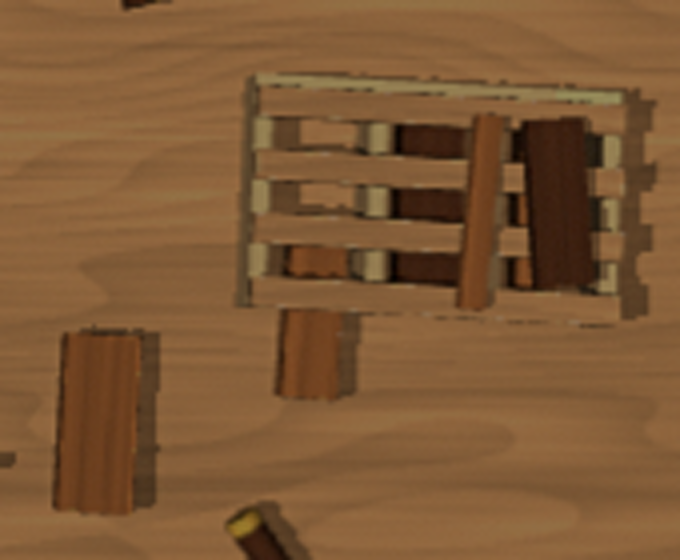

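```bash
cat > fit.py <<'E'
from h import *
def fitbox(d,uv,L,W,z):
    uv=np.array(uv,float);w=unproj(d,uv,z);c=w.mean(0)
    e=(w[0]+w[1]-w[2]-w[3]);th=np.arctan2(e[1],e[0])
    # uv order: far-left, far-right, near-right, near-left (image up = +x)
    def f(p):
        b=box(p[:2],p[2],L,W,z) # (-,-),(+,-),(+,+),(-,+) ; +y = left
        return (proj(d,b[[2,1,0,3]])-uv).ravel()
    r=least_squares(f,[*c,th]);return r.x,np.abs(r.fun).max()
E
python3 - <<'E'
from fit import *
d=get_image('top')
T=np.array(d['camera_from_world']);print('cam',-T[:3,:3].T@T[:3,3])
c=lambda pts,x0,y0,k:np.array(pts)/k+[x0,y0]-.5
dr=[]
H=fitbox(d,c([(290,92),(356,90),(372,516),(303,522)],140,220,5),250,40,22)
Lk=fitbox(d,c([(511,107),(577,103),(603,530),(533,537)],140,220,5),250,40,22)
B=fitbox(d,c([(63,333),(140,333),(132,513),(54,510)],390,180,4),130,55,22)
print('hinge',H,'lock',Lk,'bot',B,sep='\n')
tr=unproj(d,c([(282,310),(347,312),(340,400),(277,397)],390,180,4),22);print('top',tr)
print('heavy bar',unproj(d,c([(250,222),(289,222),(301,475),(262,478)],270,140,3),30))
print('light bar',unproj(d,c([(70,228),(101,228),(108,485),(80,487)],270,140,3),30))
print('rack front roof',unproj(d,c([(250,305),(630,325),(255,75),(625,97)],390,180,4),44))
E
```

```text
cam [ 516.66583632   48.99891478 1485.57258292]
hinge
(array([4.72978202e+02, 3.70207879e+02, 5.52306885e-02]), np.float64(0.7709439304356351))
lock
(array([4.65454081e+02, 2.39903022e+02, 7.19095706e-02]), np.float64(0.6263388999127528))
bot
(array([ 4.62980110e+02, -2.33162766e+02, -4.66385842e-02]), np.float64(0.6541985919106992))
top [[ 545.16224136 -368.01155008]
 [ 544.05454345 -415.22798599]
 [ 480.18157327 -409.36275866]
 [ 482.00438473 -363.72695307]]
heavy bar [[ 669.34998585  -54.94863044]
 [ 669.62767287  -92.80930346]
 [ 425.55926781 -104.64032155]
 [ 422.45233259  -67.16437791]]
light bar [[662.19905409 119.56025479]
 [662.42708213  89.53362972]
 [414.88481086  80.65500959]
 [412.82945289 107.48345805]]
rack front roof [[ 548.15080893 -338.85706795]
 [ 535.8703963  -609.96665211]
 [ 714.1754013  -343.8423904 ]
 [ 699.92100003 -609.55994498]]
```

```bash
python3 - <<'E'
from fit import *
d=get_image('top')
def obj(c,yaw,L,W,z0,z1,col):
    return [(proj(d,box(c,yaw,L,W,z1)),col),(proj(d,box(c,yaw,L,W,z0)),(255,0,0))]
G=(0,255,0);R=(0,0,255)
cy=.047;C=np.array([542.4,9.7]);ex=np.array([np.cos(cy),np.sin(cy)]);ey=np.array([-ex[1],ex[0]])
dr=obj((473,370.2),.055,250,40,0,22,G)+obj((465.5,239.9),.072,250,40,0,22,G)+obj((463,-235),-.047,130,55,0,22,G)
t=(545,-392)
dr+=obj((545.5,-393.5),-.075,130,40,0,22,G)
hv=C-90*ey;lt=C+90*ey
for c,W in((hv,40),(lt,30)): dr+=[(proj(d,box(c,cy,246,W,30)),G)]
crop(d,140,220,280,340,5,'pics/b1.png',dr)
crop(d,270,140,430,330,3,'pics/b2.png',dr)
crop(d,390,180,560,320,4,'pics/b3.png',dr)
E
python3 -c "
import cv2,numpy as np
a=cv2.imread('pics/b1.png');cv2.imwrite('pics/b1.png',a[50:560])"
```

```text
(no output)
```

View pics/b1.png

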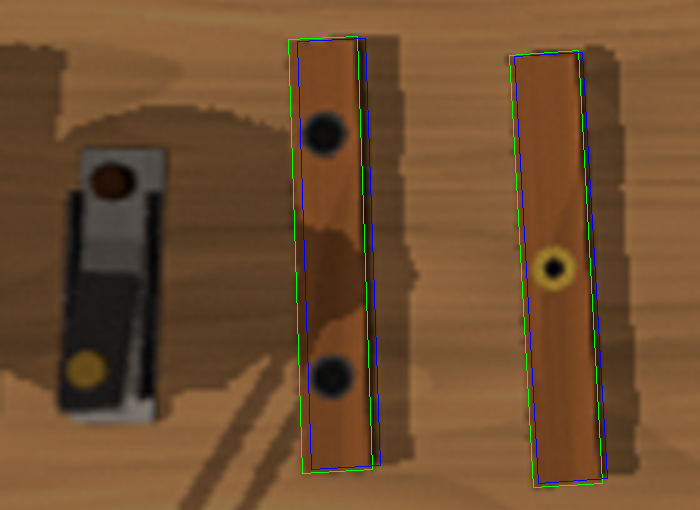

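View pics/b2.png

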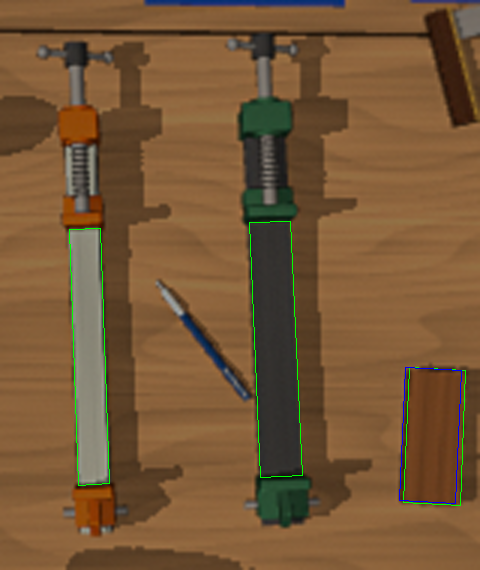

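View pics/b3.png

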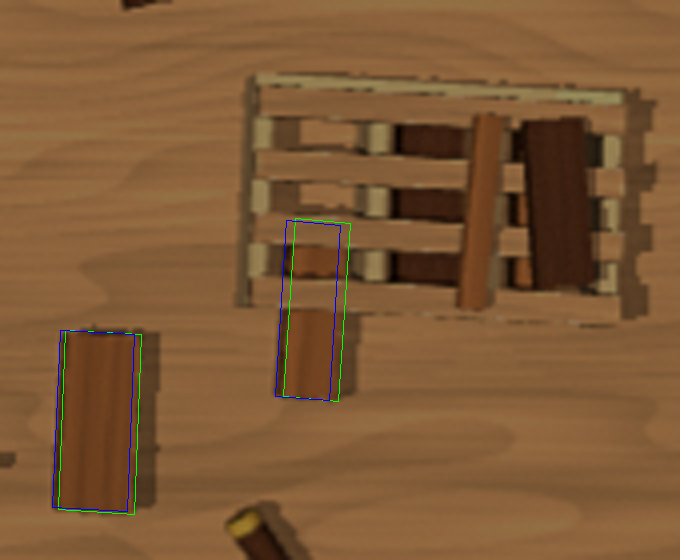

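```bash
cat > g.py <<'E'
import sys
from h import *
from scipy.spatial.transform import Rotation as Ro
s=read_state();R=Ro.from_euler('xyz',s['tool_rot'])
def goal(x,y,z,yaw):
    t=R.inv().apply(np.array([x,y,z])-s['eef_pos'])
    v=(R.inv()*Ro.from_euler('xyz',[-np.pi/2,0,yaw])).as_rotvec()
    print('t %.1f F %s w %.1f pos %s yaw %.3f q7 %.2f'%(s['clock'],np.round(s['force'],1),s['width'],np.round(s['eef_pos'],1),s['tool_rot'][2],s['qpos'][6]))
    print('"x":%.0f,"y":%.0f,"z":%.0f,"ax":%.3f,"ay":%.3f,"az":%.3f'%(*t,*v), '[exact %s]'%np.round(t,1))
if len(sys.argv)>4: goal(*map(float,sys.argv[1:5]))
E
python3 g.py 465.5 239.9 80 1.643
```

```text
t 0.2 F [ 0.3  0.  -0. ] w 85.5 pos [173.1 626.2 241.9] yaw 1.301 q7 -0.02
"x":-294,"y":162,"z":-385,"ax":-0.000,"ay":-0.342,"az":-0.001 [exact [-294.3  162.1 -384.7]]
```

```bash
python3 -m jog '[{"x":-294,"y":100,"z":-385,"ay":-0.342},{"x":-294,"y":100,"z":-385,"ay":-0.342},{"x":-294,"y":100,"z":-385,"ay":-0.342},{"x":-294,"y":100,"z":-385,"ay":-0.342},{"x":-294,"y":100,"z":-385,"ay":-0.342}]'; python3 g.py 465.5 239.9 60 1.643
```

```text
t 0.2 F [ 0.3  0.  -0. ] w 85.5 pos [173.1 626.2 241.9] yaw 1.301 q7 -0.02
"x":-294,"y":182,"z":-385,"ax":-0.000,"ay":-0.342,"az":-0.001 [exact [-294.3  182.1 -384.7]]$[0]: bad value
```

```bash
python3 -m jog '[{"x":-294,"y":100,"z":-385,"ax":0,"ay":-0.342,"az":0,"grip":85},{"x":-294,"y":100,"z":-385,"ax":0,"ay":-0.342,"az":0,"grip":85},{"x":-294,"y":100,"z":-385,"ax":0,"ay":-0.342,"az":0,"grip":85},{"x":-294,"y":100,"z":-385,"ax":0,"ay":-0.342,"az":0,"grip":85},{"x":-294,"y":100,"z":-385,"ax":0,"ay":-0.342,"az":0,"grip":85}]'; python3 g.py 465.5 239.9 60 1.643
```

```text
clock: 0.75
eef_pos: [322.2, 429.8, 191.5]
tool_rot: [-1.571, -0.0, 1.643]
force: [0.7, 0.2, -0.6]
width: 85.1
t 0.8 F [ 0.7  0.2 -0.6] w 85.1 pos [322.2 429.8 191.5] yaw 1.643 q7 0.62
"x":-200,"y":132,"z":-129,"ax":0.000,"ay":0.000,"az":0.000 [exact [-199.8  131.5 -129.2]]
```

```bash
python3 -m jog '[{"x":-200,"y":130,"z":-129,"ax":0,"ay":0,"az":0,"grip":75},{"x":-200,"y":130,"z":-129,"ax":0,"ay":0,"az":0,"grip":75},{"x":-200,"y":130,"z":-129,"ax":0,"ay":0,"az":0,"grip":75},{"x":-200,"y":130,"z":-129,"ax":0,"ay":0,"az":0,"grip":75},{"x":-200,"y":130,"z":-129,"ax":0,"ay":0,"az":0,"grip":75}]'; python3 g.py 465.5 239.9 14 1.643
```

```text
clock: 1.25
eef_pos: [454.2, 254.9, 71.2]
tool_rot: [-1.571, -0.001, 1.643]
force: [0.8, 0.4, 0.4]
width: 75.0
t 1.2 F [0.8 0.4 0.4] w 75.0 pos [454.2 254.9  71.2] yaw 1.643 q7 0.96
"x":-16,"y":57,"z":-10,"ax":0.001,"ay":0.000,"az":0.001 [exact [-15.8  57.2 -10.2]]
```

```bash
python3 -m jog '[{"x":-16,"y":20,"z":-10,"ax":0,"ay":0,"az":0,"grip":75},{"x":-16,"y":57,"z":-10,"ax":0,"ay":0,"az":0,"grip":75},{"x":-16,"y":57,"z":-10,"ax":0,"ay":0,"az":0,"grip":75},{"x":-16,"y":57,"z":-10,"ax":0,"ay":0,"az":0,"grip":20},{"x":-16,"y":57,"z":-10,"ax":0,"ay":0,"az":0,"grip":20}]';  python3 -m jog '[{"x":0,"y":0,"z":0,"ax":0,"ay":0,"az":0,"grip":20},{"x":0,"y":0,"z":0,"ax":0,"ay":0,"az":0,"grip":20},{"x":0,"y":0,"z":0,"ax":0,"ay":0,"az":0,"grip":20},{"x":0,"y":0,"z":0,"ax":0,"ay":0,"az":0,"grip":20}]';python3 - <<'E'
from h import *
d=get_image('scene');crop(d,280,120,480,270,4,'pics/c1.png')
E
python3 g.py 465.5 239.9 150 1.643
```

```text
clock: 1.75
eef_pos: [464.6, 242.2, 16.4]
tool_rot: [-1.573, -0.001, 1.644]
force: [-0.4, -0.2, 0.4]
width: 47.3
clock: 2.15
eef_pos: [464.9, 242.3, 16.9]
tool_rot: [-1.574, -0.002, 1.644]
force: [-1.2, 0.3, 7.5]
width: 38.4
t 2.2 F [-1.4  0.1  7.4] w 38.6 pos [464.9 242.2  16.9] yaw 1.644 q7 0.98
"x":-2,"y":-133,"z":-1,"ax":0.003,"ay":0.001,"az":0.002 [exact [  -2.1 -133.1   -0.8]]
```

View pics/c1.png

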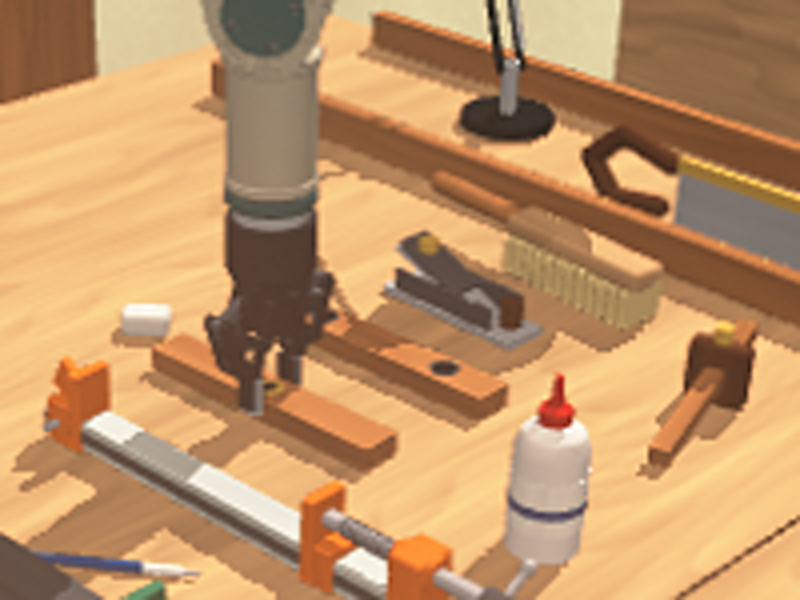

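```bash
python3 -m jog '[{"x":0,"y":-40,"z":0,"ax":0,"ay":0,"az":0,"grip":20},{"x":0,"y":-90,"z":0,"ax":0,"ay":0,"az":0,"grip":20},{"x":0,"y":-125,"z":0,"ax":0,"ay":0,"az":0,"grip":20},{"x":0,"y":-133,"z":0,"ax":0,"ay":0,"az":0,"grip":20}]'; python3 g.py 540 10 150 0.047
```

```text
clock: 2.6
eef_pos: [466.4, 242.5, 152.8]
tool_rot: [-1.579, -0.004, 1.644]
force: [-0.6, 0.6, -1.4]
width: 39.0
t 2.6 F [-0.6  0.6 -1.4] w 39.0 pos [466.4 242.5 152.8] yaw 1.644 q7 1.01
"x":-237,"y":2,"z":-57,"ax":0.003,"ay":1.596,"az":0.009 [exact [-237.2    2.3  -56.5]]
```

```bash
for i in 1; do python3 -m jog '[{"x":-237,"y":0,"z":-57,"ax":0,"ay":1.596,"az":0,"grip":20},{"x":-237,"y":0,"z":-57,"ax":0,"ay":1.596,"az":0,"grip":20},{"x":-237,"y":0,"z":-57,"ax":0,"ay":1.596,"az":0,"grip":20},{"x":-237,"y":0,"z":-57,"ax":0,"ay":1.596,"az":0,"grip":20},{"x":-237,"y":0,"z":-57,"ax":0,"ay":1.596,"az":0,"grip":20}]'; done; python3 g.py 540 10 150 0.047
```

```text
clock: 3.1
eef_pos: [538.1, 5.9, 147.8]
tool_rot: [-1.571, 0.001, 0.886]
force: [1.2, -0.4, -1.1]
width: 38.4
t 3.1 F [ 1.2 -0.4 -1.1] w 38.4 pos [538.1   5.9 147.8] yaw 0.886 q7 0.89
"x":4,"y":-2,"z":1,"ax":0.000,"ay":0.839,"az":-0.001 [exact [ 4.4 -2.2  1.1]]
```

```bash
python3 -m jog '[{"x":4,"y":-2,"z":1,"ax":0,"ay":0.839,"az":0,"grip":20},{"x":4,"y":-2,"z":1,"ax":0,"ay":0.839,"az":0,"grip":20},{"x":4,"y":-2,"z":1,"ax":0,"ay":0.839,"az":0,"grip":20},{"x":4,"y":-2,"z":1,"ax":0,"ay":0.839,"az":0,"grip":20},{"x":4,"y":-2,"z":1,"ax":0,"ay":0.839,"az":0,"grip":20}]'; python3 g.py 636.3 14.1 90 0.047
```

```text
clock: 3.6
eef_pos: [539.2, 12.6, 149.5]
tool_rot: [-1.571, 0.001, 0.137]
force: [0.4, 0.4, -1.2]
width: 38.3
t 3.6 F [ 0.4  0.4 -1.2] w 38.3 pos [539.2  12.6 149.5] yaw 0.137 q7 0.34
"x":96,"y":59,"z":-12,"ax":-0.000,"ay":0.090,"az":-0.001 [exact [ 96.4  59.4 -11.8]]
```

```bash
python3 -m jog '[{"x":96,"y":30,"z":-12,"ax":0,"ay":0.09,"az":0,"grip":20},{"x":96,"y":40,"z":-12,"ax":0,"ay":0.09,"az":0,"grip":20},{"x":96,"y":40,"z":-12,"ax":0,"ay":0.09,"az":0,"grip":20},{"x":96,"y":40,"z":-12,"ax":0,"ay":0.09,"az":0,"grip":20},{"x":96,"y":40,"z":-12,"ax":0,"ay":0.09,"az":0,"grip":20}]'; python3 g.py 636.3 14.1 50 0.047
python3 - <<'E'
from h import *
d=get_image('top');crop(d,240,140,440,290,4,'pics/d1.png')
E
```

```text
clock: 4.1
eef_pos: [635.1, 14.1, 109.6]
tool_rot: [-1.571, 0.002, 0.053]
force: [-0.6, 0.0, -1.7]
width: 38.6
t 4.1 F [-0.6  0.  -1.7] w 38.6 pos [635.1  14.1 109.6] yaw 0.053 q7 0.27
"x":1,"y":60,"z":-0,"ax":-0.000,"ay":0.006,"az":-0.002 [exact [ 1.3 59.6 -0. ]]
```

View pics/d1.png

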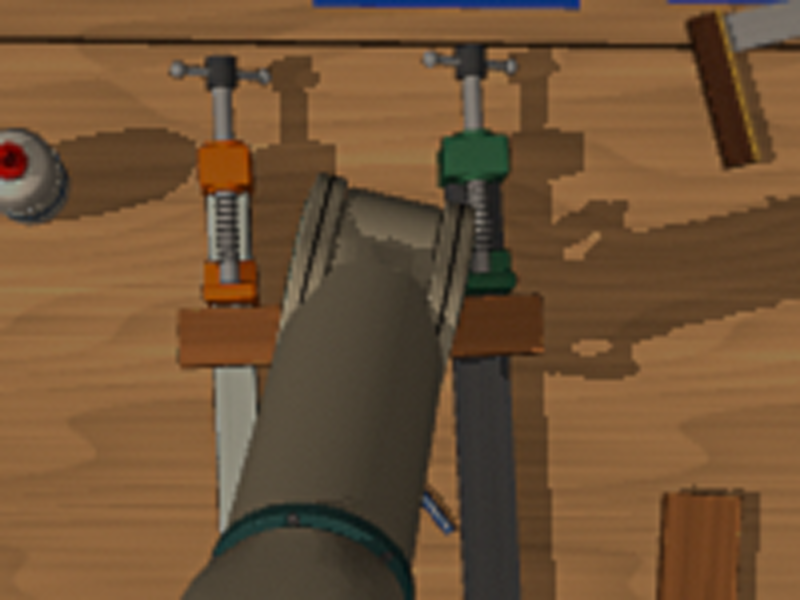

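```bash
python3 -m jog '[{"x":1,"y":30,"z":0,"ax":0,"ay":0.006,"az":0,"grip":20},{"x":1,"y":52,"z":0,"ax":0,"ay":0.006,"az":0,"grip":20},{"x":1,"y":58,"z":0,"ax":0,"ay":0.006,"az":0,"grip":20},{"x":1,"y":61,"z":0,"ax":0,"ay":0.006,"az":0,"grip":20},{"x":1,"y":61,"z":0,"ax":0,"ay":0.006,"az":0,"grip":20}]'; python3 g.py 636.3 14.1 47 0.047
```

```text
clock: 4.65
eef_pos: [637.9, 14.1, 49.9]
tool_rot: [-1.571, -0.001, 0.047]
force: [-0.4, -0.3, -1.1]
width: 38.6
t 4.7 F [-0.4 -0.3 -1.1] w 38.6 pos [637.9  14.1  49.9] yaw 0.047 q7 0.29
"x":-2,"y":3,"z":0,"ax":0.000,"ay":-0.000,"az":0.001 [exact [-1.6  2.9  0.1]]
```

```bash
python3 -m jog '[{"x":-1,"y":2,"z":0,"ax":0,"ay":0,"az":0,"grip":20},{"x":-1,"y":3,"z":0,"ax":0,"ay":0,"az":0,"grip":20},{"x":-1,"y":3,"z":0,"ax":0,"ay":0,"az":0,"grip":20}]'; python3 g.py 636.3 14.1 47 0.047
```

```text
clock: 4.95
eef_pos: [637.0, 14.1, 47.0]
tool_rot: [-1.571, -0.001, 0.047]
force: [-1.4, -0.3, 4.5]
width: 39.0
t 5.0 F [-1.4 -0.3  4.5] w 39.0 pos [637.   14.1  47. ] yaw 0.047 q7 0.29
"x":-1,"y":-0,"z":0,"ax":-0.000,"ay":0.000,"az":0.001 [exact [-0.7 -0.   0. ]]
```

```bash
python3 -m jog '[{"x":0,"y":0,"z":0,"ax":0,"ay":0,"az":0,"grip":70},{"x":0,"y":0,"z":0,"ax":0,"ay":0,"az":0,"grip":70},{"x":0,"y":0,"z":0,"ax":0,"ay":0,"az":0,"grip":70},{"x":0,"y":-30,"z":0,"ax":0,"ay":0,"az":0,"grip":70},{"x":0,"y":-80,"z":0,"ax":0,"ay":0,"az":0,"grip":70}]';python3 -m jog '[{"x":0,"y":-50,"z":0,"ax":0,"ay":0,"az":0,"grip":75},{"x":0,"y":-50,"z":0,"ax":0,"ay":0,"az":0,"grip":75}]'; python3 g.py 480 352 130 1.626
```

```text
clock: 5.45
eef_pos: [633.9, 14.3, 123.4]
tool_rot: [-1.571, 0.008, 0.047]
force: [1.4, 1.1, 0.4]
width: 70.0
clock: 5.65
eef_pos: [641.4, 13.5, 183.2]
tool_rot: [-1.571, -0.014, 0.047]
force: [0.9, -0.5, 0.4]
width: 75.0
t 5.7 F [ 0.9 -0.5  0.4] w 75.0 pos [641.4  13.5 183.2] yaw 0.047 q7 0.24
"x":-146,"y":51,"z":346,"ax":0.011,"ay":-1.579,"az":0.010 [exact [-146.1   51.   345.8]]
```

```bash
python3 -m jog '[{"x":-152,"y":40,"z":364,"ax":0,"ay":-1.579,"az":0,"grip":75},{"x":-152,"y":40,"z":364,"ax":0,"ay":-1.579,"az":0,"grip":75},{"x":-152,"y":40,"z":364,"ax":0,"ay":-1.579,"az":0,"grip":75},{"x":-152,"y":40,"z":364,"ax":0,"ay":-1.579,"az":0,"grip":75},{"x":-152,"y":40,"z":364,"ax":0,"ay":-1.579,"az":0,"grip":75}]'; python3 g.py 473 370.2 80 1.626
python3 - <<'E'
from fit import *
d=get_image('top')
G=(0,255,0)
cy=.047;C=np.array([542.4,9.7]);ex=np.array([np.cos(cy),np.sin(cy)])
dr=[(proj(d,box(C+94*ex,cy+np.pi/2,250,40,52)),G),(proj(d,box(C+94*ex,cy+np.pi/2,250,40,30)),(255,0,0))]
crop(d,240,140,440,290,4,'pics/e1.png',dr)
E
```

```text
clock: 6.15
eef_pos: [529.0, 240.5, 150.3]
tool_rot: [-1.571, -0.0, 0.803]
force: [0.4, 0.9, -0.2]
width: 75.1
t 6.2 F [ 0.4  0.9 -0.2] w 75.1 pos [529.  240.5 150.3] yaw 0.803 q7 0.45
"x":54,"y":70,"z":130,"ax":0.000,"ay":-0.823,"az":0.000 [exact [ 54.4  70.3 130.3]]
```

View pics/e1.png

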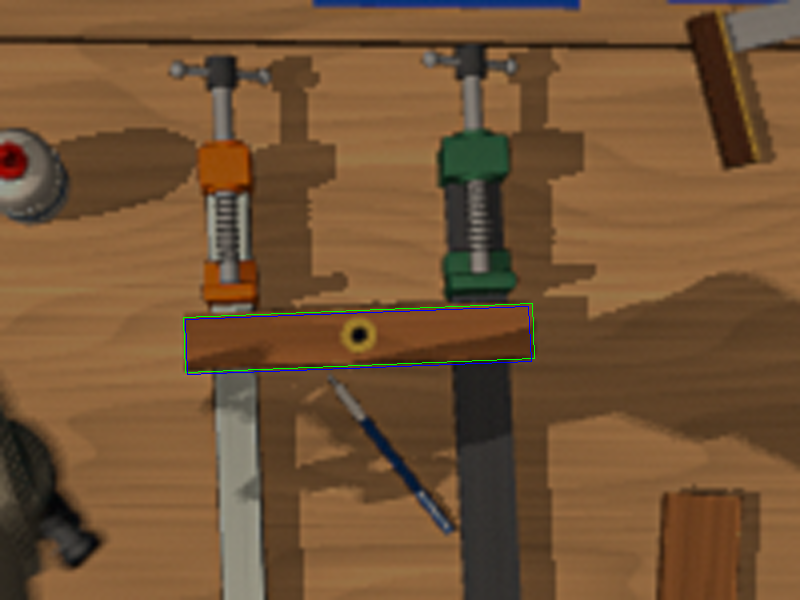

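The lock stile sits on its target outline, spanning about (185..533, 305..373) in the crop. The hinge stile is next.

```bash
python3 -m jog '[{"x":54,"y":40,"z":130,"ax":0,"ay":-0.823,"az":0,"grip":75},{"x":54,"y":70,"z":130,"ax":0,"ay":-0.823,"az":0,"grip":75},{"x":54,"y":70,"z":130,"ax":0,"ay":-0.823,"az":0,"grip":75},{"x":54,"y":70,"z":130,"ax":0,"ay":-0.823,"az":0,"grip":75},{"x":54,"y":70,"z":130,"ax":0,"ay":-0.823,"az":0,"grip":75}]'; python3 g.py 473 370.2 19 1.626
```

```text
clock: 6.7
eef_pos: [472.1, 370.8, 78.7]
tool_rot: [-1.568, 0.0, 1.557]
force: [0.8, -0.6, 0.6]
width: 74.9
t 6.7 F [ 0.8 -0.6  0.6] w 74.9 pos [472.1 370.8  78.7] yaw 1.557 q7 0.79
"x":-1,"y":60,"z":-1,"ax":-0.003,"ay":-0.069,"az":-0.000 [exact [-0.5 59.7 -1.1]]
```

```bash
python3 -m jog '[{"x":-1,"y":40,"z":-1,"ax":0,"ay":-0.069,"az":0,"grip":75},{"x":-1,"y":60,"z":-1,"ax":0,"ay":-0.069,"az":0,"grip":75},{"x":-1,"y":60,"z":-1,"ax":0,"ay":-0.069,"az":0,"grip":75},{"x":-1,"y":60,"z":-1,"ax":0,"ay":-0.069,"az":0,"grip":75}]'; python3 g.py 473 370.2 19 1.626
```

```text
clock: 7.1
eef_pos: [475.9, 367.2, 20.6]
tool_rot: [-1.57, 0.0, 1.615]
force: [0.5, -0.8, -0.1]
width: 75.2
t 7.1 F [ 0.5 -0.8 -0.1] w 75.2 pos [475.9 367.2  20.6] yaw 1.615 q7 0.82
"x":3,"y":2,"z":3,"ax":-0.000,"ay":-0.011,"az":-0.000 [exact [3.2 1.6 2.8]]
```

```bash
python3 -m jog '[{"x":3,"y":2,"z":3,"ax":0,"ay":-0.011,"az":0,"grip":60},{"x":3,"y":2,"z":3,"ax":0,"ay":-0.011,"az":0,"grip":20},{"x":3,"y":2,"z":3,"ax":0,"ay":-0.011,"az":0,"grip":20},{"x":3,"y":2,"z":3,"ax":0,"ay":-0.011,"az":0,"grip":20},{"x":3,"y":2,"z":3,"ax":0,"ay":-0.011,"az":0,"grip":20}]';python3 -m jog '[{"x":0,"y":0,"z":0,"ax":0,"ay":0,"az":0,"grip":20},{"x":0,"y":0,"z":0,"ax":0,"ay":0,"az":0,"grip":20},{"x":0,"y":0,"z":0,"ax":0,"ay":0,"az":0,"grip":20}]'; python3 g.py 473 370.2 160 1.626
```

```text
clock: 7.6
eef_pos: [473.0, 371.4, 20.1]
tool_rot: [-1.572, -0.002, 1.628]
force: [-1.4, 0.6, 5.4]
width: 38.6
clock: 7.9
eef_pos: [473.0, 371.4, 20.1]
tool_rot: [-1.572, -0.002, 1.627]
force: [-1.1, 0.5, 6.0]
width: 38.2
t 7.9 F [-1.1  0.5  6. ] w 38.2 pos [473.  371.4  20.1] yaw 1.627 q7 0.83
"x":-1,"y":-140,"z":-0,"ax":0.001,"ay":0.001,"az":0.002 [exact [  -0.9 -139.9   -0.2]]
```

```bash
python3 -m jog '[{"x":0,"y":-40,"z":0,"ax":0,"ay":0,"az":0,"grip":20},{"x":0,"y":-90,"z":0,"ax":0,"ay":0,"az":0,"grip":20},{"x":0,"y":-135,"z":0,"ax":0,"ay":0,"az":0,"grip":20},{"x":0,"y":-140,"z":0,"ax":0,"ay":0,"az":0,"grip":20}]'; python3 g.py 448.5 5.3 150 0.047
```

```text
clock: 8.3
eef_pos: [475.7, 372.6, 164.9]
tool_rot: [-1.58, -0.007, 1.627]
force: [1.3, 1.0, -2.9]
width: 38.5
t 8.3 F [ 1.3  1.  -2.9] w 38.5 pos [475.7 372.6 164.9] yaw 1.627 q7 0.85
"x":-365,"y":12,"z":48,"ax":0.002,"ay":1.580,"az":0.012 [exact [-365.3   12.    47.8]]
```

```bash
python3 -m jog '[{"x":-365,"y":8,"z":48,"ax":0,"ay":1.58,"az":0.005,"grip":20},{"x":-365,"y":8,"z":48,"ax":0,"ay":1.58,"az":0.005,"grip":20},{"x":-365,"y":8,"z":48,"ax":0,"ay":1.58,"az":0.005,"grip":20},{"x":-365,"y":8,"z":48,"ax":0,"ay":1.58,"az":0.005,"grip":20},{"x":-365,"y":8,"z":48,"ax":0,"ay":1.58,"az":0.005,"grip":20}]'; python3 g.py 448.5 5.3 150 0.047
```

```text
clock: 8.8
eef_pos: [453.2, 118.9, 153.0]
tool_rot: [-1.572, 0.003, 0.871]
force: [1.5, -0.7, -1.3]
width: 38.7
t 8.8 F [ 1.5 -0.7 -1.3] w 38.7 pos [453.2 118.9 153. ] yaw 0.871 q7 0.65
"x":-90,"y":3,"z":-70,"ax":0.002,"ay":0.824,"az":-0.002 [exact [-89.9   3.3 -69.5]]
```

```bash
python3 -m jog '[{"x":-90,"y":3,"z":-70,"ax":0,"ay":0.824,"az":0,"grip":20},{"x":-90,"y":3,"z":-70,"ax":0,"ay":0.824,"az":0,"grip":20},{"x":-90,"y":3,"z":-70,"ax":0,"ay":0.824,"az":0,"grip":20},{"x":-90,"y":3,"z":-70,"ax":0,"ay":0.824,"az":0,"grip":20},{"x":-90,"y":3,"z":-70,"ax":0,"ay":0.824,"az":0,"grip":20}]';python3 -m jog '[{"x":0,"y":0,"z":0,"ax":0,"ay":0.08,"az":0,"grip":20},{"x":0,"y":10,"z":0,"ax":0,"ay":0.08,"az":0,"grip":20}]'; python3 g.py 448.5 5.3 110 0.047
```

```text
clock: 9.3
eef_pos: [449.8, 5.8, 150.3]
tool_rot: [-1.573, 0.002, 0.118]
force: [-0.4, 0.9, -2.4]
width: 38.5
clock: 9.5
eef_pos: [450.8, 6.9, 140.6]
tool_rot: [-1.574, -0.001, 0.047]
force: [0.1, -0.0, -1.9]
width: 38.4
t 9.5 F [ 0.1 -0.  -1.9] w 38.4 pos [450.8   6.9 140.6] yaw 0.047 q7 0.31
"x":-2,"y":31,"z":-1,"ax":0.003,"ay":-0.000,"az":0.001 [exact [-2.4 30.6 -1.4]]
```

```bash
python3 -m jog '[{"x":-2,"y":30,"z":-1,"ax":0.003,"ay":0,"az":0,"grip":20},{"x":-2,"y":60,"z":-1,"ax":0.003,"ay":0,"az":0,"grip":20},{"x":-2,"y":80,"z":-1,"ax":0.003,"ay":0,"az":0,"grip":20},{"x":-2,"y":86,"z":-1,"ax":0.003,"ay":0,"az":0,"grip":20},{"x":-2,"y":86,"z":-1,"ax":0.003,"ay":0,"az":0,"grip":20}]'; python3 g.py 448.5 5.3 50 0.047
```

```text
clock: 10.0
eef_pos: [447.4, 5.6, 53.5]
tool_rot: [-1.57, 0.003, 0.048]
force: [0.5, 0.0, -1.0]
width: 38.1
t 10.0 F [ 0.5  0.  -1. ] w 38.1 pos [447.4   5.6  53.5] yaw 0.048 q7 0.41
"x":1,"y":4,"z":-0,"ax":-0.001,"ay":0.001,"az":-0.003 [exact [ 1.1  3.5 -0.3]]
```

```bash
python3 -m jog '[{"x":1,"y":2,"z":0,"ax":0,"ay":0,"az":0,"grip":20},{"x":1,"y":4,"z":0,"ax":0,"ay":0,"az":0,"grip":20},{"x":1,"y":4,"z":0,"ax":0,"ay":0,"az":0,"grip":20}]'; python3 g.py 448.5 5.3 50 0.047
```

```text
clock: 10.3
eef_pos: [449.8, 5.9, 51.0]
tool_rot: [-1.57, -0.0, 0.047]
force: [0.2, -0.2, -0.9]
width: 38.4
t 10.3 F [ 0.2 -0.2 -0.9] w 38.4 pos [449.8   5.9  51. ] yaw 0.047 q7 0.42
"x":-1,"y":1,"z":-1,"ax":-0.001,"ay":0.000,"az":0.000 [exact [-1.3  1.  -0.5]]
```

```bash
python3 -m jog '[{"x":-1,"y":1,"z":0,"ax":0,"ay":0,"az":0,"grip":20},{"x":-1,"y":2,"z":0,"ax":0,"ay":0,"az":0,"grip":20},{"x":-1,"y":2,"z":0,"ax":0,"ay":0,"az":0,"grip":20}]'; python3 g.py 448.5 5.3 50 0.047
```

```text
clock: 10.6
eef_pos: [448.9, 5.9, 50.0]
tool_rot: [-1.569, -0.002, 0.047]
force: [-1.1, -0.3, 15.4]
width: 38.2
t 10.6 F [-1.1 -0.3 15.4] w 38.2 pos [448.9   5.9  50. ] yaw 0.047 q7 0.45
"x":-0,"y":0,"z":-1,"ax":-0.001,"ay":0.000,"az":0.002 [exact [-0.4  0.  -0.5]]
```

```bash
python3 -m jog '[{"x":0,"y":-1,"z":0,"ax":0,"ay":0,"az":0,"grip":70},{"x":0,"y":-1,"z":0,"ax":0,"ay":0,"az":0,"grip":70},{"x":0,"y":-1,"z":0,"ax":0,"ay":0,"az":0,"grip":70},{"x":0,"y":-30,"z":0,"ax":0,"ay":0,"az":0,"grip":70},{"x":0,"y":-80,"z":0,"ax":0,"ay":0,"az":0,"grip":75}]'; python3 g.py 463 -235 120 -1.618
```

```text
clock: 11.1
eef_pos: [446.3, 5.6, 127.2]
tool_rot: [-1.57, 0.008, 0.047]
force: [1.3, 0.1, 1.2]
width: 74.8
t 11.1 F [1.3 0.1 1.2] w 74.8 pos [446.3   5.6 127.2] yaw 0.047 q7 0.39
"x":5,"y":7,"z":-241,"ax":0.006,"ay":1.665,"az":-0.006 [exact [   5.5    7.  -241.1]]
```

```bash
python3 -m jog '[{"x":5,"y":-10,"z":-241,"ax":0,"ay":1.665,"az":0,"grip":80},{"x":5,"y":-10,"z":-241,"ax":0,"ay":1.665,"az":0,"grip":80},{"x":5,"y":-10,"z":-241,"ax":0,"ay":1.665,"az":0,"grip":80},{"x":5,"y":-10,"z":-241,"ax":0,"ay":1.665,"az":0,"grip":80},{"x":5,"y":-10,"z":-241,"ax":0,"ay":1.665,"az":0,"grip":80}]'; python3 g.py 463 -235 80 -1.618
```

```text
clock: 11.6
eef_pos: [464.5, -237.8, 138.6]
tool_rot: [-1.571, 0.0, -0.71]
force: [0.3, 0.9, -1.2]
width: 79.8
t 11.6 F [ 0.3  0.9 -1.2] w 79.8 pos [ 464.5 -237.8  138.6] yaw -0.710 q7 0.25
"x":-3,"y":59,"z":1,"ax":0.000,"ay":0.908,"az":0.000 [exact [-3.  58.6  1.2]]
```

```bash
python3 -m jog '[{"x":-3,"y":20,"z":1,"ax":0,"ay":0.908,"az":0,"grip":80},{"x":-3,"y":40,"z":1,"ax":0,"ay":0.908,"az":0,"grip":80},{"x":-3,"y":58,"z":1,"ax":0,"ay":0.908,"az":0,"grip":80},{"x":-3,"y":58,"z":1,"ax":0,"ay":0.908,"az":0,"grip":80},{"x":-3,"y":58,"z":1,"ax":0,"ay":0.908,"az":0,"grip":80}]'; 
python3 -m jog '[{"x":0,"y":0,"z":0,"ax":0,"ay":0.16,"az":0,"grip":80},{"x":0,"y":0,"z":0,"ax":0,"ay":0.16,"az":0,"grip":80}]'; 
python3 g.py 463 -235 20 -1.618
python3 - <<'E'
from fit import *
d=get_image('top')
G=(0,255,0)
cy=.047;C=np.array([542.4,9.7]);ex=np.array([np.cos(cy),np.sin(cy)])
dr=[(proj(d,box(C+s*94*ex,cy+np.pi/2,250,40,52)),G) for s in(-1,1)]
crop(d,240,180,440,330,4,'pics/f1.png',dr)
E
```

```text
clock: 12.1
eef_pos: [462.4, -231.9, 79.4]
tool_rot: [-1.573, 0.002, -1.459]
force: [0.0, 1.0, -0.2]
width: 80.1
clock: 12.3
eef_pos: [462.7, -231.9, 79.8]
tool_rot: [-1.573, 0.0, -1.614]
force: [0.7, -0.0, -0.3]
width: 80.1
t 12.3 F [ 0.7 -0.  -0.3] w 80.1 pos [ 462.7 -231.9   79.8] yaw -1.614 q7 -0.34
"x":3,"y":60,"z":1,"ax":0.002,"ay":0.004,"az":-0.000 [exact [ 3.1 59.8  0.5]]
```

View pics/f1.png

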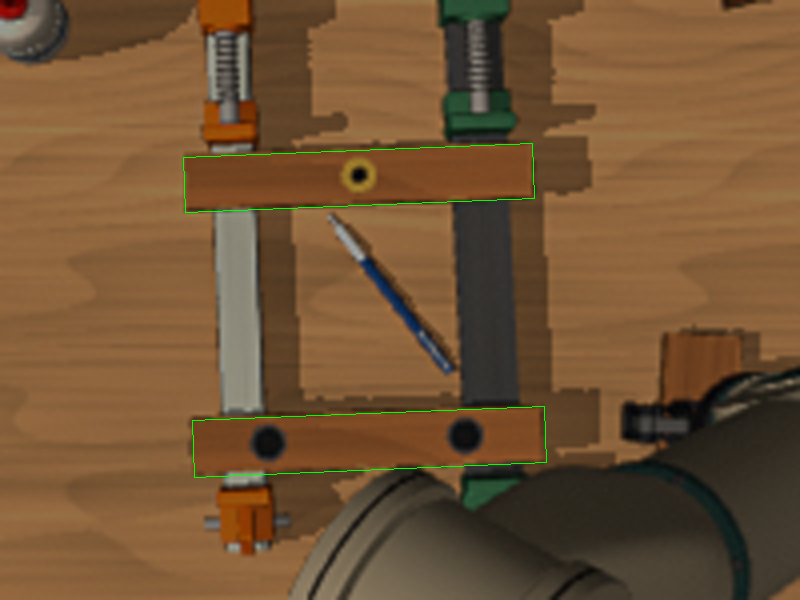

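Both stiles lie on their outlines: lock at (185..533, 145..212) and hinge at (193..546, 407..477). Now the bottom rail.

```bash
python3 -m jog '[{"x":3,"y":30,"z":0,"ax":0,"ay":0.004,"az":0,"grip":82},{"x":3,"y":50,"z":0,"ax":0,"ay":0.004,"az":0,"grip":82},{"x":3,"y":60,"z":0,"ax":0,"ay":0.004,"az":0,"grip":82},{"x":3,"y":60,"z":0,"ax":0,"ay":0.004,"az":0,"grip":60},{"x":3,"y":60,"z":0,"ax":0,"ay":0.004,"az":0,"grip":20}]'; python3 -m jog '[{"x":0,"y":0,"z":0,"ax":0,"ay":0,"az":0,"grip":20},{"x":0,"y":0,"z":0,"ax":0,"ay":0,"az":0,"grip":20},{"x":0,"y":0,"z":0,"ax":0,"ay":0,"az":0,"grip":20}]'
python3 g.py 463 -235 150 -1.618
```

```text
clock: 12.85
eef_pos: [462.9, -235.3, 20.8]
tool_rot: [-1.571, 0.001, -1.616]
force: [0.1, -1.1, 0.2]
width: 55.1
clock: 13.15
eef_pos: [463.4, -235.5, 21.3]
tool_rot: [-1.57, -0.0, -1.617]
force: [-0.2, 0.2, 6.4]
width: 53.1
t 13.2 F [-0.2  0.2  6.4] w 53.1 pos [ 463.4 -235.5   21.3] yaw -1.617 q7 -0.25
"x":-0,"y":-129,"z":-0,"ax":-0.001,"ay":0.001,"az":0.000 [exact [  -0.5 -128.7   -0.3]]
```

```bash
python3 -m jog '[{"x":0,"y":-40,"z":0,"ax":0,"ay":0,"az":0,"grip":20},{"x":0,"y":-90,"z":0,"ax":0,"ay":0,"az":0,"grip":20},{"x":0,"y":-125,"z":0,"ax":0,"ay":0,"az":0,"grip":20},{"x":0,"y":-130,"z":0,"ax":0,"ay":0,"az":0,"grip":20}]'; python3 g.py 546.6 -80.2 145 -1.524
```

```text
clock: 13.55
eef_pos: [464.8, -236.6, 154.2]
tool_rot: [-1.565, -0.002, -1.617]
force: [1.2, -0.5, -0.9]
width: 53.0
t 13.6 F [ 1.2 -0.5 -0.9] w 53.0 pos [ 464.8 -236.6  154.2] yaw -1.617 q7 -0.45
"x":-160,"y":9,"z":74,"ax":-0.005,"ay":-0.093,"az":0.003 [exact [-160.     9.2   74.5]]
```

```bash
python3 -m jog '[{"x":-160,"y":9,"z":74,"ax":0,"ay":-0.093,"az":0,"grip":20},{"x":-160,"y":9,"z":74,"ax":0,"ay":-0.093,"az":0,"grip":20},{"x":-160,"y":9,"z":74,"ax":0,"ay":-0.093,"az":0,"grip":20},{"x":-160,"y":9,"z":74,"ax":0,"ay":-0.093,"az":0,"grip":20},{"x":-160,"y":9,"z":74,"ax":0,"ay":-0.093,"az":0,"grip":20}]'; python3 g.py 546.6 -80.2 90 -1.524
```

```text
clock: 14.05
eef_pos: [545.6, -72.5, 139.4]
tool_rot: [-1.573, 0.004, -1.515]
force: [-0.6, -0.7, -1.4]
width: 53.2
t 14.1 F [-0.6 -0.7 -1.4] w 53.2 pos [545.6 -72.5 139.4] yaw -1.515 q7 -0.69
"x":8,"y":49,"z":1,"ax":0.002,"ay":0.009,"az":-0.004 [exact [ 8.  49.4  0.7]]
```

```bash
python3 -m jog '[{"x":7,"y":20,"z":1,"ax":0,"ay":0.009,"az":0,"grip":20},{"x":7,"y":49,"z":1,"ax":0,"ay":0.009,"az":0,"grip":20},{"x":7,"y":49,"z":1,"ax":0,"ay":0.009,"az":0,"grip":20},{"x":7,"y":49,"z":1,"ax":0,"ay":0.009,"az":0,"grip":20}]'; python3 g.py 546.6 -80.2 52 -1.524
python3 - <<'E'
from h import *
d=get_image('scene');crop(d,210,180,410,330,4,'pics/g1.png')
E
```

```text
clock: 14.45
eef_pos: [544.7, -86.3, 92.1]
tool_rot: [-1.573, 0.001, -1.534]
force: [0.0, 0.9, -0.8]
width: 53.1
t 14.4 F [ 0.   0.9 -0.8] w 53.1 pos [544.7 -86.3  92.1] yaw -1.534 q7 -0.63
"x":-6,"y":40,"z":2,"ax":0.003,"ay":-0.010,"az":-0.001 [exact [-5.9 40.1  2.3]]
```

View pics/g1.png

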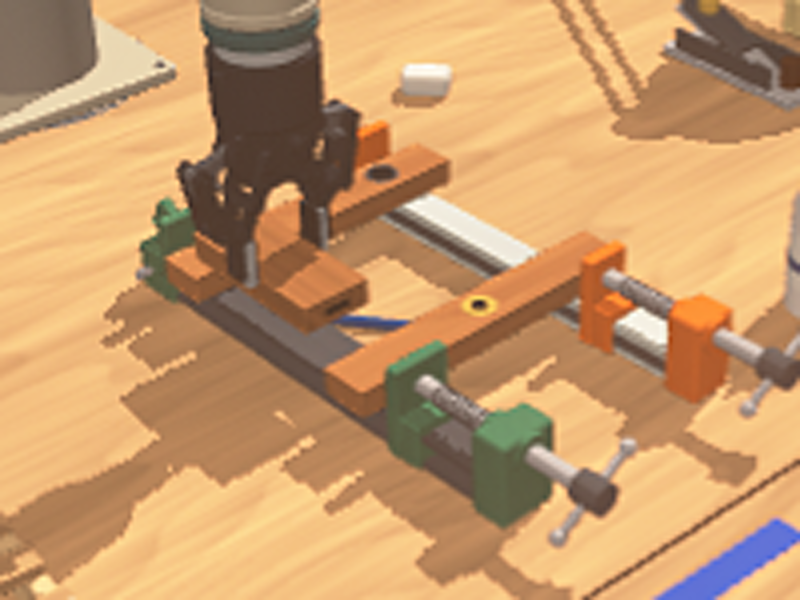

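```bash
python3 -m jog '[{"x":-5,"y":15,"z":2,"ax":0,"ay":-0.01,"az":0,"grip":20},{"x":-5,"y":15,"z":2,"ax":0,"ay":-0.01,"az":0,"grip":20},{"x":-5,"y":15,"z":2,"ax":0,"ay":-0.01,"az":0,"grip":20}]'; python3 g.py 546.6 -80.2 52 -1.524
```

```text
clock: 14.8
eef_pos: [547.3, -80.1, 77.2]
tool_rot: [-1.572, 0.001, -1.522]
force: [-0.7, 0.2, -0.4]
width: 53.2
t 14.8 F [-0.7  0.2 -0.4] w 53.2 pos [547.3 -80.1  77.2] yaw -1.522 q7 -0.61
"x":0,"y":25,"z":-1,"ax":0.001,"ay":0.002,"az":-0.001 [exact [ 0.1 25.2 -0.6]]
```

```bash
python3 -m jog '[{"x":0,"y":12,"z":0,"ax":0,"ay":0.002,"az":0,"grip":20},{"x":0,"y":20,"z":0,"ax":0,"ay":0.002,"az":0,"grip":20},{"x":0,"y":24,"z":0,"ax":0,"ay":0.002,"az":0,"grip":20},{"x":0,"y":25,"z":0,"ax":0,"ay":0.002,"az":0,"grip":20},{"x":0,"y":26,"z":0,"ax":0,"ay":0.002,"az":0,"grip":20}]'; python3 g.py 546.6 -80.2 51 -1.524
```

```text
clock: 15.3
eef_pos: [547.2, -80.7, 51.3]
tool_rot: [-1.572, 0.001, -1.525]
force: [-2.3, 1.6, 7.1]
width: 53.1
t 15.3 F [-2.3  1.6  7.1] w 53.1 pos [547.2 -80.7  51.3] yaw -1.525 q7 -0.58
"x":-1,"y":0,"z":-1,"ax":0.001,"ay":-0.001,"az":-0.001 [exact [-0.5  0.3 -0.6]]
```

```bash
python3 -m jog '[{"x":0,"y":0,"z":0,"ax":0,"ay":0,"az":0,"grip":80},{"x":0,"y":0,"z":0,"ax":0,"ay":0,"az":0,"grip":80},{"x":0,"y":0,"z":0,"ax":0,"ay":0,"az":0,"grip":80},{"x":0,"y":-30,"z":0,"ax":0,"ay":0,"az":0,"grip":80},{"x":0,"y":-80,"z":0,"ax":0,"ay":0,"az":0,"grip":75}]'; python3 g.py 500 -380 100 -1.636
```

```text
clock: 15.8
eef_pos: [545.4, -79.9, 130.1]
tool_rot: [-1.578, 0.002, -1.525]
force: [0.3, 0.4, 0.0]
width: 74.9
t 15.8 F [0.3 0.4 0. ] w 74.9 pos [545.4 -79.9 130.1] yaw -1.525 q7 -0.68
"x":298,"y":30,"z":-59,"ax":0.007,"ay":0.111,"az":-0.002 [exact [297.8  29.9 -58.9]]
```

```bash
python3 -m jog '[{"x":298,"y":0,"z":-46,"ax":0,"ay":0.096,"az":0,"grip":75},{"x":298,"y":0,"z":-46,"ax":0,"ay":0.096,"az":0,"grip":75},{"x":298,"y":0,"z":-46,"ax":0,"ay":0.096,"az":0,"grip":75},{"x":298,"y":0,"z":-46,"ax":0,"ay":0.096,"az":0,"grip":75},{"x":298,"y":0,"z":-46,"ax":0,"ay":0.096,"az":0,"grip":75}]'; python3 g.py 513.6 -391.4 80 -1.636
python3 - <<'E'
from fit import *
d=get_image('top')
G=(0,255,0)
cy=.047;C=np.array([542.4,9.7]);ex=np.array([np.cos(cy),np.sin(cy)]);ey=np.array([-ex[1],ex[0]])
dr=[(proj(d,box(C-90*ey,cy,130,55,52)),G)]
crop(d,300,180,500,330,4,'pics/h1.png',dr)
E
```

```text
clock: 16.3
eef_pos: [520.3, -330.9, 131.5]
tool_rot: [-1.571, 0.001, -1.621]
force: [1.0, -0.0, -0.0]
width: 75.2
t 16.3 F [ 1. -0. -0.] w 75.2 pos [ 520.3 -330.9  131.5] yaw -1.621 q7 -0.44
"x":61,"y":51,"z":-4,"ax":0.000,"ay":0.015,"az":-0.001 [exact [60.8 51.4 -3.7]]
```

View pics/h1.png

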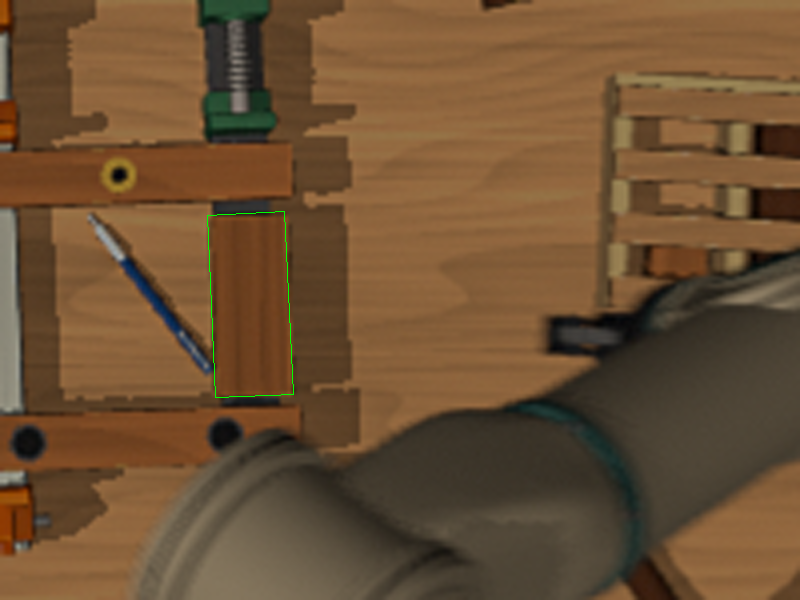

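The bottom rail also matches its outline (208..293, 212..397), with equal gaps to both stiles. The top rail comes next.

```bash
python3 -m jog '[{"x":60,"y":30,"z":-4,"ax":0,"ay":0.015,"az":0,"grip":75},{"x":60,"y":51,"z":-4,"ax":0,"ay":0.015,"az":0,"grip":75},{"x":60,"y":51,"z":-4,"ax":0,"ay":0.015,"az":0,"grip":75},{"x":60,"y":51,"z":-4,"ax":0,"ay":0.015,"az":0,"grip":75}]'; python3 g.py 513.6 -391.4 20.5 -1.636
python3 - <<'E'
from h import *
d=get_image('scene');crop(d,80,220,280,370,4,'pics/i1.png')
E
```

```text
clock: 16.75
eef_pos: [513.3, -388.1, 79.9]
tool_rot: [-1.573, 0.002, -1.636]
force: [0.8, 0.6, 0.3]
width: 75.3
t 16.8 F [0.8 0.6 0.3] w 75.3 pos [ 513.3 -388.1   79.9] yaw -1.636 q7 -0.36
"x":3,"y":59,"z":1,"ax":0.002,"ay":-0.000,"az":-0.002 [exact [ 3.4 59.3  0.6]]
```

View pics/i1.png

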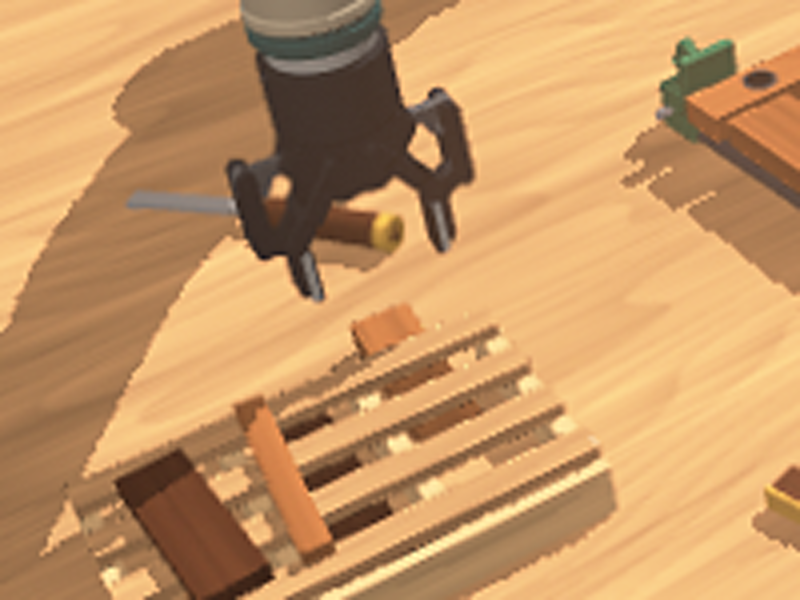

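```bash
python3 -m jog '[{"x":3,"y":30,"z":0,"ax":0,"ay":0,"az":0,"grip":75},{"x":3,"y":50,"z":0,"ax":0,"ay":0,"az":0,"grip":75},{"x":3,"y":59,"z":0,"ax":0,"ay":0,"az":0,"grip":75},{"x":3,"y":59,"z":0,"ax":0,"ay":0,"az":0,"grip":60},{"x":3,"y":59,"z":0,"ax":0,"ay":0,"az":0,"grip":20}]'; python3 -m jog '[{"x":0,"y":0,"z":0,"ax":0,"ay":0,"az":0,"grip":20},{"x":0,"y":0,"z":0,"ax":0,"ay":0,"az":0,"grip":20},{"x":0,"y":0,"z":0,"ax":0,"ay":0,"az":0,"grip":20},{"x":0,"y":0,"z":0,"ax":0,"ay":0,"az":0,"grip":20}]'
python3 g.py 430 -388 25 -1.636
```

```text
clock: 17.3
eef_pos: [514.2, -391.8, 22.5]
tool_rot: [-1.57, -0.0, -1.635]
force: [0.1, -0.9, 0.8]
width: 47.4
clock: 17.7
eef_pos: [514.3, -392.4, 23.0]
tool_rot: [-1.569, -0.0, -1.636]
force: [0.0, 1.1, 6.4]
width: 38.3
t 17.7 F [0.  1.1 6.4] w 38.3 pos [ 514.3 -392.4   23. ] yaw -1.636 q7 -0.31
"x":1,"y":-2,"z":-84,"ax":-0.002,"ay":0.000,"az":0.000 [exact [  1.1  -2.1 -84.4]]
```

```bash
python3 -m jog '[{"x":0,"y":-4,"z":0,"ax":0,"ay":0,"az":0,"grip":20},{"x":0,"y":-4,"z":-25,"ax":0,"ay":0,"az":0,"grip":20},{"x":0,"y":-4,"z":-55,"ax":0,"ay":0,"az":0,"grip":20},{"x":0,"y":-4,"z":-80,"ax":0,"ay":0,"az":0,"grip":20},{"x":0,"y":-4,"z":-84,"ax":0,"ay":0,"az":0,"grip":20}]'
python3 g.py 430 -388 25 -1.636
python3 - <<'E'
from h import *
d=get_image('scene');crop(d,80,220,280,370,4,'pics/j1.png')
E
```

```text
clock: 18.2
eef_pos: [425.5, -386.7, 25.8]
tool_rot: [-1.574, 0.001, -1.64]
force: [-0.2, 0.3, -0.2]
width: 37.9
t 18.2 F [-0.2  0.3 -0.2] w 37.9 pos [ 425.5 -386.7   25.8] yaw -1.640 q7 -0.13
"x":1,"y":1,"z":5,"ax":0.004,"ay":-0.004,"az":-0.001 [exact [1.  0.8 4.5]]
```

View pics/j1.png

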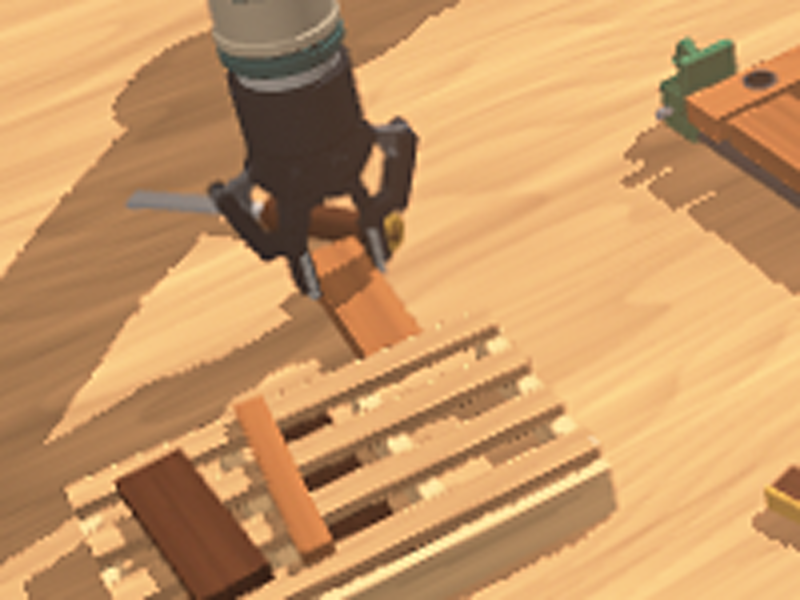

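```bash
python3 -m jog '[{"x":0,"y":-40,"z":0,"ax":0,"ay":0,"az":0,"grip":20},{"x":0,"y":-85,"z":10,"ax":0,"ay":0,"az":0,"grip":20},{"x":0,"y":-125,"z":20,"ax":0,"ay":0,"az":0,"grip":20},{"x":0,"y":-130,"z":20,"ax":0,"ay":0,"az":0,"grip":20},{"x":0,"y":-130,"z":20,"ax":0,"ay":0,"az":0,"grip":20}]'
python3 g.py 506.1 98.1 150 -1.524
python3 - <<'E'
from fit import *
s=read_state()
for n in('scene','top'):
    d=get_image(n)
    y=s['tool_rot'][2]+np.pi/2;c=s['eef_pos'][:2]+32*np.array([np.cos(y),np.sin(y)]);z0=s['eef_pos'][2]-22
    dr=[(proj(d,box(c,y,130,40,z0+22)),(0,255,0)),(proj(d,box(c,y,130,40,z0)),(255,0,0))]
    b=(120,160,320,310) if n=='scene' else (400,210,560,330)
    crop(d,*b,4 if n=='scene' else 5,f'pics/k_{n}.png',dr)
E
```

```text
clock: 18.75
eef_pos: [451.4, -387.9, 156.6]
tool_rot: [-1.569, -0.001, -1.634]
force: [-0.4, 0.4, -2.0]
width: 37.8
t 18.8 F [-0.4  0.4 -2. ] w 37.8 pos [ 451.4 -387.9  156.6] yaw -1.634 q7 -0.31
"x":-489,"y":6,"z":24,"ax":-0.002,"ay":-0.110,"az":0.001 [exact [-488.5    6.2   24. ]]
```

View pics/k_scene.png

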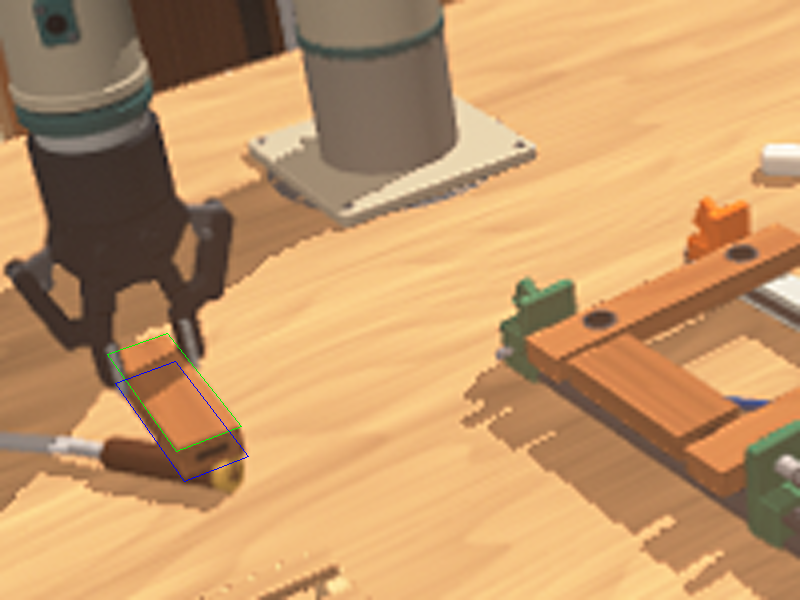

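View pics/k_top.png

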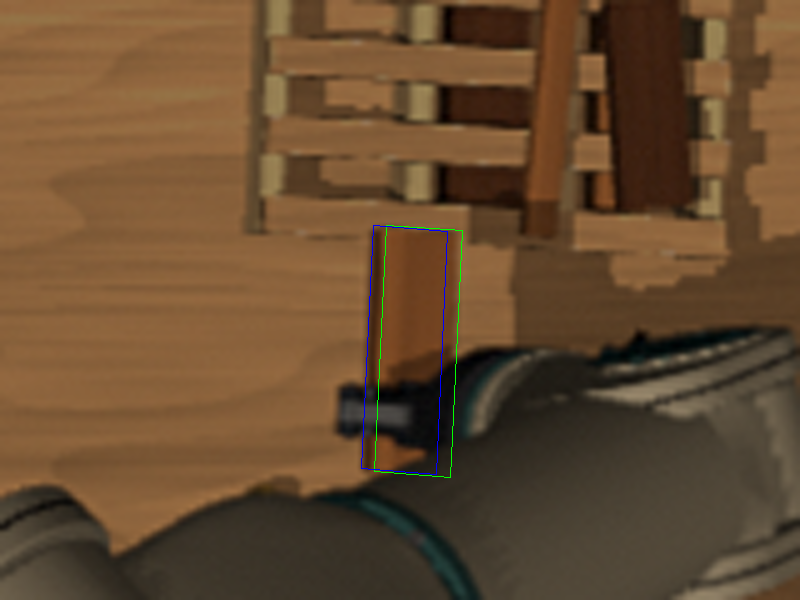

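```bash
python3 -m jog '[{"x":-488,"y":6,"z":24,"ax":0,"ay":-0.11,"az":0,"grip":20},{"x":-488,"y":6,"z":24,"ax":0,"ay":-0.11,"az":0,"grip":20},{"x":-488,"y":6,"z":24,"ax":0,"ay":-0.11,"az":0,"grip":20},{"x":-488,"y":6,"z":24,"ax":0,"ay":-0.11,"az":0,"grip":20},{"x":-488,"y":6,"z":24,"ax":0,"ay":-0.11,"az":0,"grip":20}]'; python3 g.py 506.1 98.1 140 -1.524
```

```text
clock: 19.35
eef_pos: [476.9, -137.1, 150.8]
tool_rot: [-1.575, 0.002, -1.527]
force: [1.7, -0.0, -0.4]
width: 38.3
t 19.4 F [ 1.7 -0.  -0.4] w 38.3 pos [ 476.9 -137.1  150.8] yaw -1.527 q7 -0.54
"x":-234,"y":11,"z":40,"ax":0.004,"ay":-0.003,"az":-0.002 [exact [-233.7   11.1   39.5]]
```

```bash
python3 -m jog '[{"x":-234,"y":11,"z":39,"ax":0,"ay":0,"az":0,"grip":20},{"x":-234,"y":11,"z":39,"ax":0,"ay":0,"az":0,"grip":20},{"x":-234,"y":11,"z":39,"ax":0,"ay":0,"az":0,"grip":20},{"x":-234,"y":11,"z":39,"ax":0,"ay":0,"az":0,"grip":20},{"x":-234,"y":11,"z":39,"ax":0,"ay":0,"az":0,"grip":20}]'; python3 g.py 506.1 98.1 140 -1.524
```

```text
clock: 19.85
eef_pos: [505.2, 99.8, 139.6]
tool_rot: [-1.575, 0.001, -1.523]
force: [0.0, -0.4, -0.0]
width: 37.7
t 19.9 F [ 0.  -0.4 -0. ] w 37.7 pos [505.2  99.8 139.6] yaw -1.523 q7 -0.97
"x":2,"y":-0,"z":1,"ax":0.004,"ay":0.001,"az":-0.001 [exact [ 1.8 -0.5  0.9]]
```

```bash
python3 -m jog '[{"x":1,"y":30,"z":1,"ax":0,"ay":0,"az":0,"grip":20},{"x":1,"y":55,"z":1,"ax":0,"ay":0,"az":0,"grip":20},{"x":1,"y":62,"z":1,"ax":0,"ay":0,"az":0,"grip":20},{"x":1,"y":62,"z":1,"ax":0,"ay":0,"az":0,"grip":20},{"x":1,"y":62,"z":1,"ax":0,"ay":0,"az":0,"grip":20}]'; python3 g.py 506.1 98.1 53 -1.524
python3 - <<'E'
from fit import *
d=get_image('scene');crop(d,210,160,410,310,4,'pics/l1.png')
E
```

```text
clock: 20.35
eef_pos: [507.7, 94.4, 79.7]
tool_rot: [-1.572, 0.0, -1.527]
force: [-0.5, 0.3, -0.7]
width: 38.2
t 20.4 F [-0.5  0.3 -0.7] w 38.2 pos [507.7  94.4  79.7] yaw -1.527 q7 -0.86
"x":-4,"y":27,"z":-1,"ax":0.001,"ay":-0.003,"az":-0.000 [exact [-3.7 26.7 -1.4]]
```

View pics/l1.png

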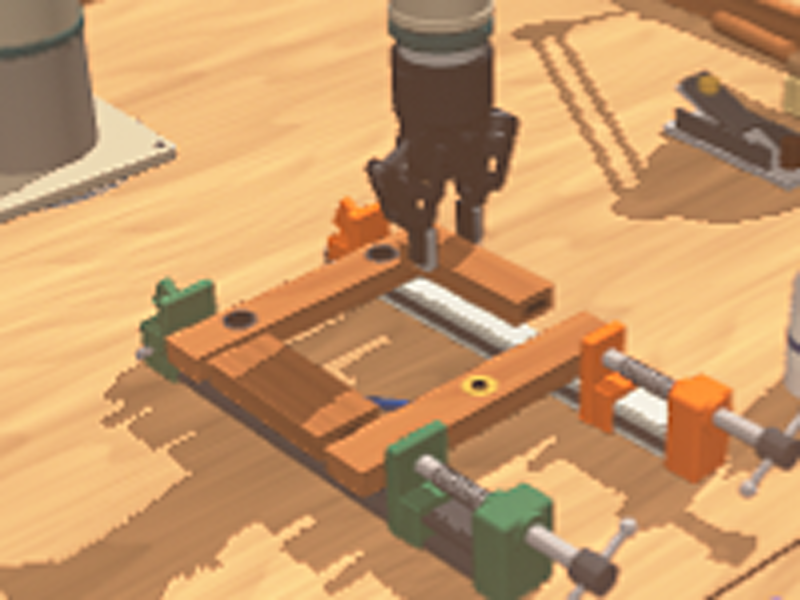

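```bash
python3 -m jog '[{"x":-3,"y":8,"z":-1,"ax":0,"ay":-0.003,"az":0,"grip":20},{"x":-3,"y":8,"z":-1,"ax":0,"ay":-0.003,"az":0,"grip":20},{"x":-3,"y":8,"z":-1,"ax":0,"ay":-0.003,"az":0,"grip":20}]'; python3 g.py 506.1 98.1 53 -1.524
```

```text
clock: 20.7
eef_pos: [506.3, 98.4, 71.6]
tool_rot: [-1.572, 0.001, -1.523]
force: [0.4, -0.5, -1.0]
width: 38.5
t 20.7 F [ 0.4 -0.5 -1. ] w 38.5 pos [506.3  98.4  71.6] yaw -1.523 q7 -0.85
"x":0,"y":19,"z":-0,"ax":0.001,"ay":0.001,"az":-0.001 [exact [ 0.3 18.6 -0.2]]
```

```bash
python3 -m jog '[{"x":0,"y":8,"z":0,"ax":0,"ay":0,"az":0,"grip":20},{"x":0,"y":14,"z":0,"ax":0,"ay":0,"az":0,"grip":20},{"x":0,"y":18,"z":0,"ax":0,"ay":0,"az":0,"grip":20},{"x":0,"y":19,"z":0,"ax":0,"ay":0,"az":0,"grip":20},{"x":0,"y":19,"z":0,"ax":0,"ay":0,"az":0,"grip":20}]'; python3 g.py 506.1 98.1 52 -1.524
```

```text
clock: 21.2
eef_pos: [506.0, 98.2, 53.0]
tool_rot: [-1.572, 0.002, -1.523]
force: [-2.1, 0.2, 9.2]
width: 38.0
t 21.2 F [-2.1  0.2  9.2] w 38.0 pos [506.   98.2  53. ] yaw -1.523 q7 -0.82
"x":0,"y":1,"z":0,"ax":0.001,"ay":0.001,"az":-0.002 [exact [0.1 1.  0.1]]
```

```bash
python3 -m jog '[{"x":0,"y":0,"z":0,"ax":0,"ay":0,"az":0,"grip":70},{"x":0,"y":0,"z":0,"ax":0,"ay":0,"az":0,"grip":70},{"x":0,"y":0,"z":0,"ax":0,"ay":0,"az":0,"grip":70},{"x":0,"y":-30,"z":0,"ax":0,"ay":0,"az":0,"grip":70},{"x":0,"y":-80,"z":0,"ax":0,"ay":0,"az":0,"grip":70}]'; python3 -m jog '[{"x":-100,"y":-120,"z":-60,"ax":0,"ay":0,"az":0,"grip":70},{"x":-200,"y":-120,"z":-60,"ax":0,"ay":0,"az":0,"grip":70},{"x":-300,"y":-120,"z":-60,"ax":0,"ay":0,"az":0,"grip":70},{"x":-300,"y":-120,"z":-60,"ax":0,"ay":0,"az":0,"grip":70},{"x":-300,"y":-120,"z":-60,"ax":0,"ay":0,"az":0,"grip":70}]'; python3 -m jog '[{"x":0,"y":0,"z":0,"ax":0,"ay":0,"az":0,"grip":70}]'
python3 - <<'E'
from fit import *
cy=.047;C=np.array([542.4,9.7]);ex=np.array([np.cos(cy),np.sin(cy)]);ey=np.array([-ex[1],ex[0]])
T=[(C+94*ex,cy+np.pi/2,250,40),(C-94*ex,cy+np.pi/2,250,40),(C-90*ey,cy,130,55),(C+90*ey,cy,130,40)]
for n,b in(('top',(240,150,440,330)),('scene',(210,190,410,340))):
    d=get_image(n);dr=[(proj(d,box(*t,52)),(0,255,0)) for t in T]
    crop(d,*b,4,f'pics/m_{n}.png',dr)
    if n=='top': a=cv2.imread('pics/m_top.png');cv2.imwrite('pics/m_top.png',a[60:660])
    cv2.imwrite(f'pics/mf_{n}.png',cv2.cvtColor(d['color'],cv2.COLOR_RGB2BGR))
s=read_state();print(s['eef_pos'],s['force'])
E
```

```text
clock: 21.7
eef_pos: [504.4, 98.0, 131.0]
tool_rot: [-1.578, -0.001, -1.523]
force: [1.5, 0.9, 0.9]
width: 70.1
clock: 22.2
eef_pos: [446.8, 314.5, 230.4]
tool_rot: [-1.571, 0.001, -1.523]
force: [1.7, -0.2, -1.1]
width: 69.9
clock: 22.3
eef_pos: [445.8, 321.1, 229.9]
tool_rot: [-1.571, 0.005, -1.51]
force: [0.4, 0.5, -0.5]
width: 69.9
[447.11858789 313.55328894 229.465312  ] [ 1.00861472 -0.63749764 -0.70038549]
```

View pics/m_top.png

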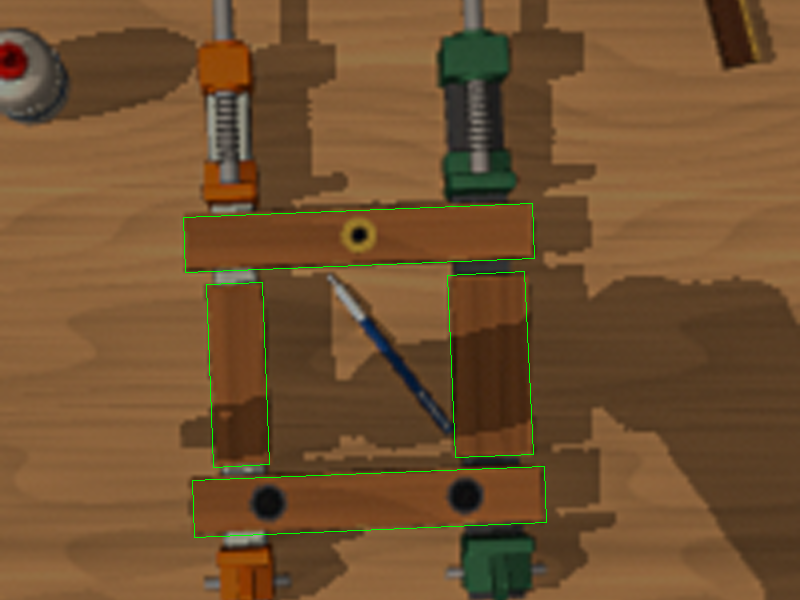

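View pics/m_scene.png

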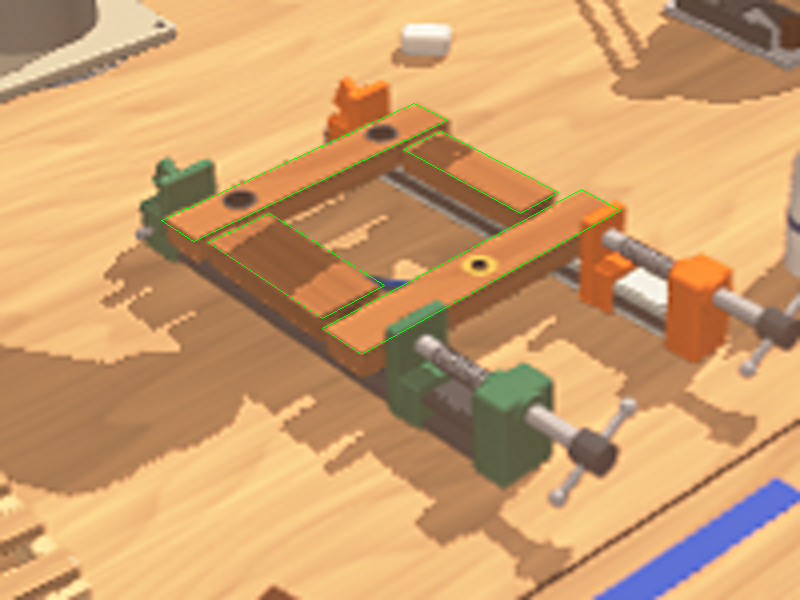

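View pics/mf_top.png

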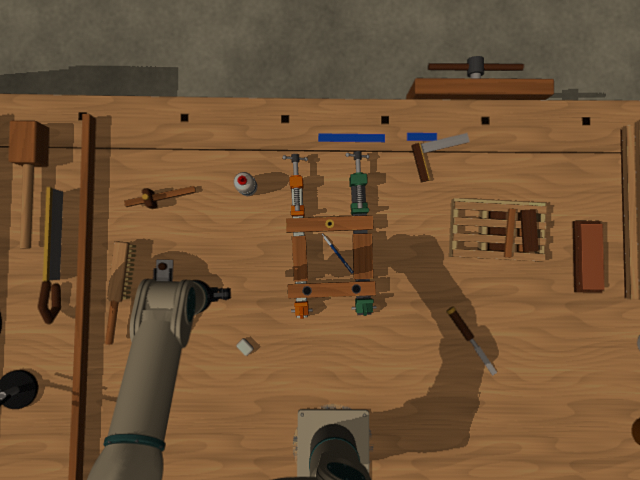

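All four parts lie on their target outlines in both views. The glue bottle is still at (244,183), and the plane is still at about (162,270) under the arm. I'll let the arm settle, then hand in.

```bash
python3 -m jog '[{"x":0,"y":0,"z":0,"ax":0,"ay":0,"az":0,"grip":70},{"x":0,"y":0,"z":0,"ax":0,"ay":0,"az":0,"grip":70},{"x":0,"y":0,"z":0,"ax":0,"ay":0,"az":0,"grip":70}]'; python3 -c "
from cell import *
print(finish_job())"
```

```text
clock: 22.7
eef_pos: [448.1, 311.0, 229.7]
tool_rot: [-1.572, 0.001, -1.526]
force: [0.2, 0.6, -0.5]
width: 69.8
the job is handed in; nothing more can be done
None
```

All four door parts are laid out on the clamps and the job is handed in at about 23 s of the 122 s allowed. I laid the lock stile first, then the hinge stile and the bottom rail. I drew the top rail out of the rack last and set it on the light clamp.

- **Placement:** in the last top and scene pictures, all four parts matched their computed target outlines to about a pixel (roughly 3 mm). They lie flat and square, with similar gaps at both rail ends.
- **Forces and surroundings:** the highest contact force I saw was about 15 N, when the hinge stile was set down. The arm finished clear of everything, with force readings near zero. The glue bottle showed no movement. The plane was partly hidden by the arm in the last top picture, but it also appeared to be in its starting place.
- **Odd readings:** none of the checks failed. The only oddities were one early move refused because I left out some values, which moved nothing, and the fingertips touching the bench slightly (6–8 N) on each grasp.

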